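# Set the hole size on the strap punch

## Task

Push the black tab of the strap punch's turret round until it points at the yellow disc, then press the green button fully down and let it come up again. Only push and press with the fingers: lift nothing, do not press the button before the tab points at yellow, and leave the loose things around the machine where they are.

Things in the scene. Friction and masses are not known exactly. Their poses are not given: they have to be found in the camera images.
- machine: strap punch, fixed. Origin at table height on the turret's upright axis; -x is its front (robot side), y its left, z up. Grey deck 30 mm high: a disc of 150 mm radius plus a slab from x -35 to 170 mm, 190 mm to either side. Dark column and arm, 110 mm high, at x 45 to 165 mm, up to 30 mm either side
- turret (a joint): turn of the turret, rad, counter-clockwise from above; 0 = tab to the front (-x), positive turns it to the right (-y); starts near 0, stops at +-1.45. Friction (1.3 N at the tab) holds it where it is left. Aluminium disc, 75 mm radius, top at 46 mm; hub 64 mm high and brass cups 58 mm high, all within 62 mm of the axis. It could be lifted off its spindle: do not
- tab_push (a point): point in the middle of the turret's black upright tab, 95 mm from the axis and 60 mm above the table. The tab is a radial plate 12 mm thick with a white line on top; it reaches from 50 to 112 mm from the axis and from 38 to 78 mm above the table; push it on either broad side, outside the cups
- tab_aim (a point): the point that the tab points at: on the tab's line, 130 mm from the axis (18 mm beyond the tab's outer end), just above the deck at 33 mm. It lies over a disc's centre when the tab points at the disc
- mark_yellow: flat yellow disc, 24 mm across, 3 mm thick, fixed on the deck 130 mm from the turret's axis; origin at the centre of its underside, 30 mm above the table. The four discs swap places from run to run, 0.55 and 1.10 rad to either side of the front. This is the one wanted
- mark_red: flat red disc, 24 mm across, 3 mm thick, fixed on the deck 130 mm from the turret's axis; origin at the centre of its underside, 30 mm above the table. The four discs swap places from run to run, 0.55 and 1.10 rad to either side of the front
- mark_blue: flat blue disc, 24 mm across, 3 mm thick, fixed on the deck 130 mm from the turret's axis; origin at the centre of its underside, 30 mm above the table. The four discs swap places from run to run, 0.55 and 1.10 rad to either side of the front
- mark_black: flat black disc, 24 mm across, 3 mm thick, fixed on the deck 130 mm from the turret's axis; origin at the centre of its underside, 30 mm above the table. The four discs swap places from run to run, 0.55 and 1.10 rad to either side of the front
- set_button (a joint): travel of the green push button on the deck's right end, m: 0 = up, 0.006 = fully down, which takes about 5 N; springs back by itself
- set_button_top (a point): centre of the green button's top face, about 52 mm above the table when up; the button is 30 mm across, in a black collar 46 mm across whose top is 42 mm above the table; 155 mm to the right (-y) of the turret's axis
- hammer: loose hammer, 240 mm long, lying on the table left of the machine; origin at the middle of its underside; leave alone
- awl: loose awl, 190 mm long, lying on the table right of the machine; leave alone
- glue_jar: loose amber jar with black cap, 68 mm across, 85 mm high, standing on the table right of the machine; origin at the centre of its foot; leave alone
- rivet_tin: loose closed steel tin, 36 mm across, 25 mm high, standing on the left end of the deck; origin at its foot; leave alone
- thread_spool: loose red-brown spool, 40 mm across, 50 mm high, standing on the rear left of the deck; origin at its foot; leave alone
- brass_punch: loose brass hand punch, 24 mm across, 90 mm high, standing on the rear right of the deck; origin at its foot; leave alone

How it is judged:
By the outcome, as a careful person would: the job done as asked, in the order asked, and still so for the second after the job is handed in, with the robot touching nothing.
It also fails if it takes over 43 s, if anything falls off the work surface, if the arm or the gripper's body presses on something with over 40 N, if the wrist force passes 120 N, or if a joint passes its speed limit or range.

## Robot

A 7-joint arm with a two-finger parallel gripper is mounted at the origin on the work surface. World frame = base frame: x ahead of the robot, y to its left, z up, the work surface at z = 0. Lengths are in m, angles in rad, forces in N, time in s.
With the tool pointing down it reaches from about 0.35 to 0.9 m from the base axis. Payload 19.9 kg.
Tool frame: the origin (TCP) lies at the centre of the arm's flange, where the gripper is bolted on; the fingertips stand 173 mm ahead of it and the grasp point (between the pads) lies 155 mm ahead of it; z points along the fingers, y is the direction in which the jaws open and shut (so a half turn about z gives the same grasp; the last joint's range is limited). The gripper opens to 85 mm and grips with 20 to 120 N. Pads are 22 mm wide; open, the fingers measure 114 mm over their backs; the gripper's body (76 mm by 85 mm) begins 54 mm behind the grasp point. The pads swing forward as they close: fully open they stand 13 mm farther back than shut.
Start: joints at [-1.329, 0.417, -0.01, 1.614, 0.005, 1.111, -0.053], TCP at [0.175, 0.6, 0.405] pointing down, gripper open.
Joint ranges: [-2.81, 2.81], [-0.39, 2.02], [-1.27, 1.25], [0.06, 2.57], [-1.19, 4.33], [0.19, 2], [-2.82, 2.82]. Speed limits (rad/s): [1.89, 1.89, 2.39, 2.39, 3.01, 3.01, 3.01].

## Interface

Orientations are given as a unit quaternion [w, x, y, z].
In Python, from station import ctrl gives the robot as it stands. The module is installed in compiled form; this text tells all that it offers.
- The arm moves only by the tool send_rows, never from a script. Its argument "increments" is a list that holds one entry, the list of rows, each a list of 5 numbers: the finger opening in mm, from 0 to 85.4, then the shift along the tool's x, y, z in mm, then the turn about the tool's z in rad. A call has 1 to 10 rows; each row shifts and turns the commanded pose from where the row before left it, along the tool's axes as they then stand; what a row does not reach is not made up. A row lasts 1/12 s, in which the tool goes at most 41.7 mm and 7.16 degrees, less where a joint would pass 70% of its speed; a pose out of reach is approached as far as the arm can. A call with a gripper value outside its range is refused whole. The fingers move at their own pace and stop on an object; the grip force is fixed at half the most. Time passes only in rows, so rows that do not move let the fingers close. It gives the time, the measured TCP pose, the force and the opening at its end, in the units of the state.
- ctrl.state(): the state, without advancing time (a new reading comes with each control period).
- ctrl.capture(name): name is "side" or "top" or "wrist"; returns a dict with "image" (384x512x3 uint8, red, green, blue), "fx", "fy", "cx", "cy" (pixels), "dist" ([k1, k2, p1, p2, k3] as OpenCV has them; the pictures are not rectified), "xyz" and "attitude" of the camera in the world. Camera axes: x right, y down, z forward; pixel columns grow to the right and rows downward; lengths in m; the calibration is good to about 2 mm. A picture is of the moment at which its call begins. There is no depth.
- ctrl.finish_job(): hands the job in, once; it reports no verdict.
The state is a dict: "clock": time; "joint_positions": joint angles; "dq": joint speeds; "joint_efforts": joint torques, N m; "ee_pos": TCP position; "orientation": TCP orientation; "wrist_force": force on the tool from outside, world axes, zero at the start; "wrist_torque": the same for the moment, N m; "grip_width": opening from 0.0 (shut) to 1.0 (fully open).
Only numpy, scipy, OpenCV 4.12 (cv2) and the standard library are available. Lean on these libraries where they do the work, as an engineer would, in place of code of your own. Each camera call takes 0.05 s, during which the arm holds its last target. There are 200 camera calls.

## Working session

There is one attempt and no reset: what is moved stays moved. The work goes in short steps, Python scripts to look and compute and a tool call to move; the robot and the scene stay as the last step left them, time stands still between calls to the robot, and variables do not carry over. Pictures are saved under pics/ and viewed, about 8 in all and at most 12, crops included, and the job is handed in when it is done.

Besides the shell and the picture viewer there is one more tool, called after ">>>" as a command line: name --argument value ..., lists and objects as JSON in quotes. send_rows: Moves the arm, as the interface text tells. Its arguments: {"type":"object","properties":{"increments":{"type":"array"}},"required":["increments"]}

```bash
mkdir -p pics
cat > h.py <<'E'
import numpy as np, cv2
from scipy.spatial.transform import Rotation as R
from station import ctrl
def cap(n):
    c=ctrl.capture(n); c['K']=np.array([[c['fx'],0,c['cx']],[0,c['fy'],c['cy']],[0,0,1.]])
    q=np.array(c['attitude'],float); c['R']=R.from_quat(q[[1,2,3,0]]).as_matrix() if q.size==4 else q.reshape(3,3)
    return c
def ray(c,uv,z):
    p=cv2.undistortPoints(np.array([[uv]],float),c['K'],np.array(c['dist'],float))[0,0]
    d=c['R']@[p[0],p[1],1]; o=np.array(c['xyz'])
    return o+d*(z-o[2])/d[2]
def save(c,f): cv2.imwrite('pics/'+f,c['image'][:,:,::-1])
E
python3 - <<'E'
from h import *
for n in ('top','side'):
    c=cap(n); save(c,n+'1.png'); np.save(n+'1.npy',c,allow_pickle=True); print(n,c['xyz'],c['attitude'])
s=ctrl.state(); print(s)
E
```

```text
top [0.4539651  0.01917749 1.00097551] [-0.04822595  0.71553614 -0.69626865  0.02987082]
side [ 0.52571112 -0.48099622  0.69121937] [-0.33974658  0.94020413 -0.02103275  0.01208653]
{'clock': 0.1, 'joint_positions': array([-1.3284915 ,  0.4179466 , -0.01030254,  1.61410024,  0.00470147,
        1.11071234, -0.05299785]), 'dq': array([-1.90757108e-04, -1.18117777e-03,  2.27104095e-03, -9.83998085e-04,
       -7.01073171e-04,  8.87611797e-04, -7.96975775e-05]), 'joint_efforts': array([ 3.67377375e-03, -8.65829659e+01,  6.82083461e-01, -4.35644853e+01,
        1.94465410e-02,  4.97927220e-03, -3.15010789e-05]), 'ee_pos': array([0.17496872, 0.5998892 , 0.40410833]), 'orientation': array([-3.64661093e-05,  1.41421534e-01,  9.89949303e-01, -5.70258917e-04]), 'wrist_force': array([ 0.51135721, -0.45448553,  1.07009946]), 'wrist_torque': array([ 0.03160054,  0.00943178, -0.03602619]), 'grip_width': 0.9989993812058152}
```

View pics/top1.png

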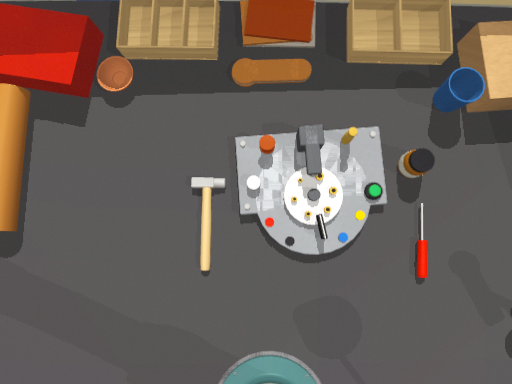

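View pics/side1.png

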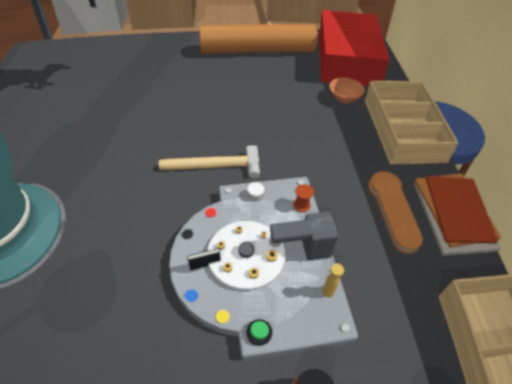

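```bash
cat >> h.py <<'E'
def blob(c,lo,hi,box,minA=15):
    hsv=cv2.cvtColor(c['image'],cv2.COLOR_RGB2HSV); m=cv2.inRange(hsv,np.array(lo),np.array(hi))
    x0,y0,x1,y1=box; k=np.zeros_like(m); k[y0:y1,x0:x1]=m[y0:y1,x0:x1]
    n,l,s,ce=cv2.connectedComponentsWithStats(k)
    return [(tuple(ce[i].round(2)),int(s[i,4])) for i in range(1,n) if s[i,4]>=minA]
E
python3 - <<'E'
from h import *
B={'top':(190,120,400,260),'side':(160,170,360,360)}
pts={}
for n in B:
    c=np.load(n+'1.npy',allow_pickle=True).item()
    for nm,lo,hi,z in [('yel',(25,150,150),(33,255,255),.033),('red',(0,200,150),(4,255,255),.033),('blue',(100,150,100),(120,255,255),.033),('green',(50,150,80),(80,255,255),.052)]:
        for uv,a in blob(c,lo,hi,B[n]): print(n,nm,uv,a,ray(c,uv,z).round(4))
    for nm,lo,hi in [('blackthings',(0,0,0),(180,255,30))]:
        for uv,a in blob(c,lo,hi,B[n],25): print(n,nm,uv,a,ray(c,uv,.033).round(4),ray(c,uv,.064).round(4))
c=np.load('top1.npy',allow_pickle=True).item()
a=cv2.resize(c['image'][150:260,230:400],None,fx=4.5,fy=4.5,interpolation=cv2.INTER_CUBIC)
cv2.imwrite('pics/crop.png',a[:,:,::-1])
E
```

```text
top yel (np.float64(359.79), np.float64(215.01)) 67 [ 0.4959 -0.2166  0.033 ]
top red (np.float64(269.12), np.float64(221.56)) 52 [0.473  0.0138 0.033 ]
top blue (np.float64(342.79), np.float64(236.89)) 63 [ 0.4394 -0.1736  0.033 ]
top green (np.float64(374.32), np.float64(190.32)) 121 [ 0.558  -0.2484  0.052 ]
top blackthings (np.float64(319.23), np.float64(227.23)) 35 [ 0.4621 -0.1138  0.033 ] [ 0.4619 -0.1095  0.064 ]
side yel (np.float64(221.99), np.float64(316.24)) 101 [ 0.4962 -0.2185  0.033 ]
side blue (np.float64(191.04), np.float64(295.13)) 92 [ 0.44   -0.1761  0.033 ]
side green (np.float64(259.22), np.float64(330.4)) 197 [ 0.5592 -0.2538  0.052 ]
side blackthings (np.float64(202.63), np.float64(261.28)) 153 [ 0.4596 -0.1062  0.033 ] [ 0.4627 -0.1238  0.064 ]
```

View pics/crop.png

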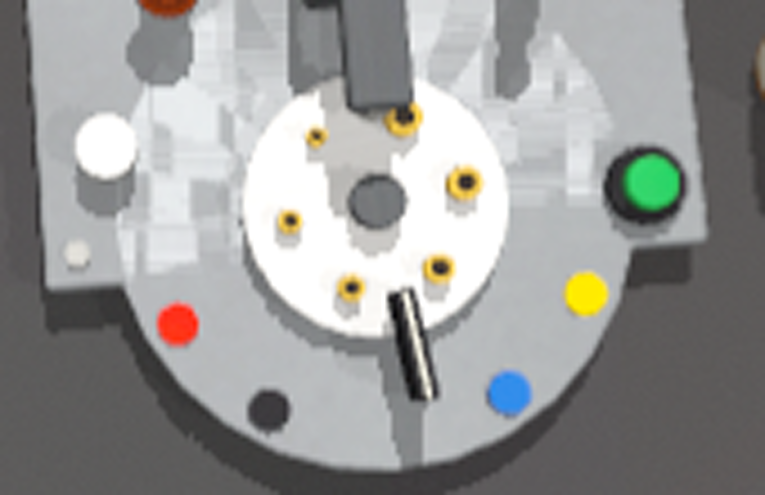

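```bash
cat >> h.py <<'E'
def frame():
    t=np.load('top1.npy',allow_pickle=True).item(); s=np.load('side1.npy',allow_pickle=True).item()
    g=lambda c,k:ray(c,k,.033)[:2]
    y=(g(t,(359.79,215.01))+g(s,(221.99,316.24)))/2; b=(g(t,(342.79,236.89))+g(s,(191.04,295.13)))/2
    r=g(t,(269.12,221.56))+(y-g(t,(359.79,215.01)))
    u=(y-r)/np.linalg.norm(y-r); f=np.array([-u[1],u[0]]); ax=(y+r)/2+f*.13*np.cos(1.1)
    return ax,np.arctan2(f[1],f[0]),y,b
AX,YAW,YEL,BLU=frame()
def rad(th): a=YAW+np.pi+th; return np.array([np.cos(a),np.sin(a)])
def tan(th): a=YAW+1.5*np.pi+th; return np.array([np.cos(a),np.sin(a)])
def pose():
    s=ctrl.state(); q=np.array(s['orientation']); M=R.from_quat(q[[1,2,3,0]]).as_matrix()
    return np.array(s['ee_pos']),M,s
def togo(p,yawx=None):
    """shift in tool frame mm and turn (rad about tool z) to TCP p with tool x at world angle yawx"""
    e,M,s=pose(); d=M.T@(np.array(p)-e)*1e3; a=np.arctan2(M[1,0],M[0,0])
    t=None if yawx is None else -((yawx-a+np.pi)%(2*np.pi)-np.pi)
    return d.round(1),t,a
E
python3 - <<'E'
from h import *
print(AX,YAW,YEL,BLU, np.linalg.norm(BLU-AX))
t=np.load('top1.npy',allow_pickle=True).item()
print('hub',ray(t,(314.0,194.4),.064))
f=lambda u,v:ray(t,(230+(u+.5)/4.5-.5,150+(v+.5)/4.5-.5),.078)[:2]
a,b=f(403,292),f(428,398)
an=lambda d:(np.arctan2(d[1],d[0])-YAW-np.pi+np.pi)%(2*np.pi)-np.pi
print('tab ends r',np.linalg.norm(a-AX),np.linalg.norm(b-AX),'angles',an(b-AX),an(a-AX),an(b-a))
th=an(b-AX); p=AX+.095*rad(th)-.045*tan(th)
print('pre',p,togo([*p,.30],YAW+np.pi/2+th))
E
```

```text
[ 0.54327762 -0.09650412] 0.09916074488475016 [ 0.49606105 -0.21754528] [ 0.43971213 -0.17487889] 0.12987846296372008
hub [ 0.54262873 -0.09566258  0.064     ]
tab ends r 0.05181831049048624 0.10998734907404051 angles 0.12692310166719256 0.10680941883590833 0.14483447896593926
pre [ 0.44060788 -0.07394475] (array([-443.7, -572.4,  104.8]), np.float64(1.0609180155106186), np.float64(2.857798188857458))
```

>>> send_rows --increments '[[[0,-22,-28.5,0,0],[0,-22,-28.5,0,0],[0,-22,-28.5,0,0],[0,-22,-28.5,0,0],[0,-22,-28.5,0,0],[0,-22,-28.5,0,0],[0,-22,-28.5,0,0],[0,-22,-28.5,0,0],[0,-22,-28.5,0,0],[0,-22,-28.5,0,0]]]'

```text
clock: 0.93
ee_pos: [0.3066, 0.263, 0.4046]
orientation: [-0.0, 0.141, 0.99, 0.0]
wrist_force: [1.4, 0.2, 0.4]
grip_width: 0.002
```

>>> send_rows --increments '[[[0,-22,-28.5,0,0],[0,-22,-28.5,0,0],[0,-22,-28.5,0,0],[0,-22,-28.5,0,0],[0,-22,-28.5,10,0],[0,-22,-28.5,20,0],[0,-22,-28.5,20,0],[0,-22,-28.5,20,0],[0,-22,-28.5,20,0],[0,-22,-28.5,14,0]]]'

```text
clock: 1.77
ee_pos: [0.4377, -0.072, 0.2992]
orientation: [-0.0, 0.141, 0.99, -0.0]
wrist_force: [0.7, 2.1, 0.2]
grip_width: -0.002
```

>>> send_rows --increments '[[[0,0,0,0,0.118],[0,0,0,0,0.118],[0,0,0,0,0.118],[0,0,0,0,0.118],[0,0,0,0,0.118],[0,0,0,0,0.118],[0,0,0,0,0.118],[0,0,0,0,0.118],[0,0,0,0,0.118],[0,0,0,0,0]]]'

```text
clock: 2.6
ee_pos: [0.4377, -0.0703, 0.3005]
orientation: [-0.0, 0.626, 0.78, -0.0]
wrist_force: [0.8, 0.2, -0.1]
grip_width: 0.002
```

Run:
```python
from h import *
th=.125; p=AX+.095*rad(th)-.045*tan(th)
print(togo([*p,.228],YAW+np.pi/2+th),ctrl.state())
```

```text
(array([-4. ,  2.1, 72.5]), np.float64(-0.005072028385996408), np.float64(1.7898850432936504)) {'clock': 2.6, 'joint_positions': array([-0.61308137,  0.32267213,  0.81605462,  2.1639716 , -0.33354388,
        0.78122387,  0.6369289 ]), 'dq': array([ 0.02374263, -0.00994174, -0.03903707, -0.00056367,  0.02910938,
       -0.00491719,  0.2029902 ]), 'joint_efforts': array([ -0.98878741, -49.2803371 ,  11.0408181 , -32.35993266,
        -0.52031547,   0.09596444,  -3.78319323]), 'ee_pos': array([ 0.4377223 , -0.07025719,  0.30054316]), 'orientation': array([-8.57184333e-05,  6.25563658e-01,  7.80173060e-01, -3.15138100e-04]), 'wrist_force': array([ 0.75198765,  0.16483884, -0.13905586]), 'wrist_torque': array([0.00651048, 0.05356808, 0.013853  ]), 'grip_width': 0.0016163614790174982}
```

>>> send_rows --increments '[[[0,-2,1,20,0],[0,-2,1,25,0],[0,0,0,20,0],[0,0,0,7.5,0],[0,0,0,0,0]]]'

```text
clock: 3.02
ee_pos: [0.4401, -0.074, 0.2271]
orientation: [-0.001, 0.622, 0.783, -0.001]
wrist_force: [-0.3, -0.4, 0.4]
grip_width: 0.001
```

Run:
```python
from h import *
th=.125; p=AX+.095*rad(th)-.018*tan(th)
print(togo([*p,.228],YAW+np.pi/2+th))
c=cap('top'); a=cv2.resize(c['image'][150:260,230:400],None,fx=4.5,fy=4.5,interpolation=cv2.INTER_CUBIC)
cv2.imwrite('pics/crop2.png',a[:,:,::-1])
c=cap('side'); a2=cv2.resize(c['image'][190:350,160:310],None,fx=3,fy=3,interpolation=cv2.INTER_CUBIC)
cv2.imwrite('pics/crop2s.png',a2[:,:,::-1])
```

```text
(array([-26.9,   0.5,  -0.9]), np.float64(0.0031055872311265276), np.float64(1.798062658910773))
```

View pics/crop2s.png

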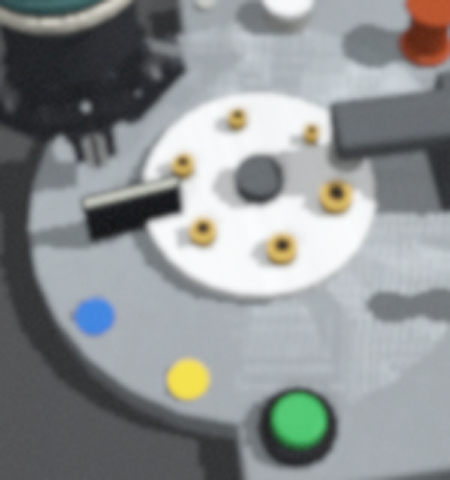

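The side view shows the closed fingers (crop 95,145) standing clear on the far, left side of the tab (130,205). Now to push it round.

>>> send_rows --increments '[[[0,-9,0,0,0],[0,-9,0,0,0],[0,-8,0,0,0],[0,-6.7,-1,0,-0.07],[0,-6.7,-1,0,-0.07],[0,-6.7,-1,0,-0.07],[0,-6.7,-1,0,-0.07],[0,0,0,0,0]]]'

```text
clock: 3.78
ee_pos: [0.4517, -0.1277, 0.2288]
orientation: [0.001, 0.507, 0.862, 0.0]
wrist_force: [0.1, -0.7, 0.2]
grip_width: 0.001
```

Run:
```python
from h import *
th=.405; p=AX+.095*rad(th)-.017*tan(th)
print(togo([*p,.228],YAW+np.pi/2+th),ctrl.state()['wrist_force'])
```

```text
(array([0. , 0.3, 0.8]), np.float64(0.0028109367596078627), np.float64(2.0777680084392545)) [ 0.0678372  -0.69691482  0.21009424]
```

>>> send_rows --increments '[[[0,-6.7,-1,0,-0.07],[0,-6.7,-1,0,-0.07],[0,-6.7,-1,0,-0.07],[0,-6.7,-1,0,-0.07],[0,-6.7,-1,0,-0.07],[0,-6.7,-1,0,-0.07],[0,-6.7,-1,0,-0.07],[0,-6.7,-1,0,-0.07],[0,0,0,0,0]]]'

```text
clock: 4.53
ee_pos: [0.4821, -0.171, 0.2286]
orientation: [0.0, 0.25, 0.968, -0.0]
wrist_force: [-0.3, -0.6, 0.1]
grip_width: 0.0
```

Run:
```python
from h import *
th=1.10; p=AX+.095*rad(th)-.017*tan(th)
print(togo([*p,.228],YAW+np.pi/2+th),ctrl.state()['wrist_force'])
for n,b in (('top',(230,150,400,260)),('side',(160,190,330,350))):
    c=cap(n); np.save(n+'3.npy',c,allow_pickle=True); x0,y0,x1,y1=b
    a=cv2.resize(c['image'][y0:y1,x0:x1],None,fx=3,fy=3,interpolation=cv2.INTER_CUBIC); 
    A=a if n=='top' else np.vstack([A[:330],a[:270]]) 
cv2.imwrite('pics/c3.png',A[:600,:,::-1])
```

```text
(array([-13.3,  -1.6,   0.6]), np.float64(-0.133901386625773), np.float64(2.636055685053874)) [-0.32910529 -0.5912465   0.11399166]
```

View pics/c3.png

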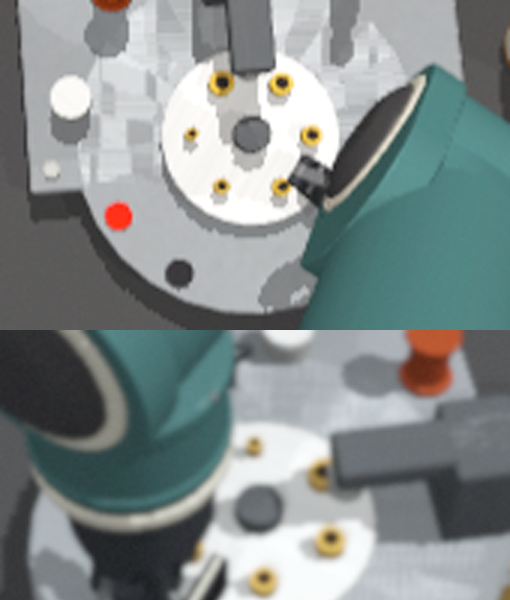

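>>> send_rows --increments '[[[0,-4,-0.6,0,-0.042],[0,-4,-0.6,0,-0.042],[0,0,0,0,0]]]'

```text
clock: 4.88
ee_pos: [0.4882, -0.1747, 0.2283]
orientation: [0.0, 0.21, 0.978, -0.0]
wrist_force: [0.4, 0.8, 0.2]
grip_width: 0.002
```

Run:
```python
from h import *
th=1.10; p=AX+.095*rad(th)-.017*tan(th)
print(togo([*p,.228],YAW+np.pi/2+th),ctrl.state()['wrist_force'])
```

```text
(array([-6.1, -1.9,  0.3]), np.float64(-0.051124696224721156), np.float64(2.7188323754549257)) [0.43319982 0.8405861  0.19469034]
```

>>> send_rows --increments '[[[0,10,0,0,0],[0,20,0,0,0],[0,0,0,-35,0],[0,0,0,-35,0],[0,0,30,-20,0],[0,0,38,0,0],[0,0,38,0,0],[0,0,38,0,0],[0,0,38,0,0],[0,0,0,0,0]]]'

```text
clock: 5.72
ee_pos: [0.5363, 0.0111, 0.3179]
orientation: [-0.0, 0.207, 0.978, 0.001]
wrist_force: [-0.5, 0.9, -0.4]
grip_width: 0.002
```

Run:
```python
from h import *
print(pose()[0])
for n,b in (('top',(260,160,400,250)),('side',(160,220,300,320))):
    c=cap(n); np.save(n+'4.npy',c,allow_pickle=True); x0,y0,x1,y1=b
    a=cv2.resize(c['image'][y0:y1,x0:x1],None,fx=3.15 if 0 else 3,fy=3,interpolation=cv2.INTER_CUBIC)
    A=a if n=='top' else np.vstack([A,a])
cv2.imwrite('pics/c4.png',A[:,:,::-1])
```

```text
[0.53627656 0.01108849 0.31787483]
```

View pics/c4.png

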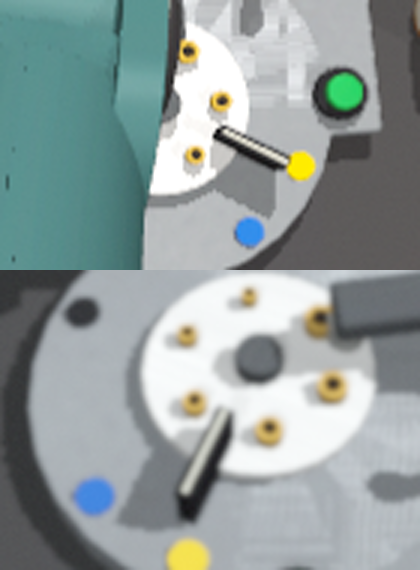

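```bash
cat >> h.py <<'E'
from scipy.ndimage import map_coordinates
def an(d): return (np.arctan2(d[1],d[0])-YAW)%(2*np.pi)-np.pi
def line(c,p0,p1,w=1.6):
    g=cv2.cvtColor(c['image'],cv2.COLOR_RGB2GRAY).astype(float); p0,p1=np.array(p0,float),np.array(p1,float)
    t=(p1-p0)/np.linalg.norm(p1-p0); n=np.array([-t[1],t[0]]); o=np.linspace(-w,w,33); out=[]
    for s in np.linspace(.2,.92,15):
        b=p0+s*(p1-p0); q=b[:,None]+n[:,None]*o; v=map_coordinates(g,[q[1],q[0]],order=1); k=np.clip(v-(v.min()+.5*np.ptp(v)),0,None)
        out.append(ray(c,b+n*(k@o/k.sum()),.078)[:2])
    out=np.array(out); vx,vy,x,y=cv2.fitLine(out.astype(np.float32),cv2.DIST_HUBER,0,.001,.001).ravel()
    d=np.array([vx,vy]); d*=np.sign(d@(out[-1]-out[0])); m=np.array([x,y])
    off=(m-AX)@np.array([-d[1],d[0]])*1e3
    return 'dir',an(d).round(4),'mean pt ang',an(m-AX).round(4),'outer ang',an(out[-1]-AX).round(4),'r',np.linalg.norm(out[[0,-1]]-AX,axis=1).round(4),'off mm',off.round(2)
E
python3 - <<'E'
from h import *
px=lambda x,y,x0,y0:(x0+(x+.5)/3-.5,y0+(y+.5)/3-.5)
t=np.load('top4.npy',allow_pickle=True).item(); s=np.load('side4.npy',allow_pickle=True).item()
print(line(t,px(220,131,260,160),px(286,162,260,160)))
print(line(s,px(225,145,160,220),px(185,220,160,220)))
print([an(ray(c,k,.033)[:2]-AX) for c,k in((t,(359.79,215.01)),(s,(221.99,316.24)))])
th=1.10; p=AX+.095*rad(th)-.017*tan(th)
print(togo([*p,.228],YAW+np.pi/2+th))
E
```

```text
('dir', np.float64(1.0363), 'mean pt ang', np.float64(1.0319), 'outer ang', np.float64(1.0334), 'r', array([0.0611, 0.1033]), 'off mm', np.float64(-0.37))
('dir', np.float64(1.0256), 'mean pt ang', np.float64(1.0344), 'outer ang', np.float64(1.034), 'r', array([0.0663, 0.1044]), 'off mm', np.float64(0.75))
[np.float64(1.0957644556950061), np.float64(1.1035921795861103)]
(array([ -37.4, -185.2,   89.8]), np.float64(-0.04974692914054968), np.float64(2.720210142539097))
```

>>> send_rows --increments '[[[0,-2,-37,0,-0.025],[0,-2,-37,0,-0.025],[0,-3,-37,0,0],[0,-3,-37,0,0],[0,-2,-37,0,0],[0,0,0,30,0],[0,0,0,30,0],[0,0,0,29,0],[0,0,0,0,0]]]'

```text
clock: 6.57
ee_pos: [0.474, -0.1723, 0.2253]
orientation: [-0.003, 0.187, 0.982, -0.0]
wrist_force: [-1.9, 1.1, -1.0]
grip_width: 0.002
```

Run:
```python
from h import *
th=1.10; p=AX+.095*rad(th)-.017*tan(th)
print(togo([*p,.228],YAW+np.pi/2+th),ctrl.state()['wrist_force'])
```

```text
(array([-20. ,   0.9,  -2.8]), np.float64(-0.0038173925247413365), np.float64(2.7661396791549056)) [-1.89010636  1.09710239 -0.96128923]
```

>>> send_rows --increments '[[[0,-6,0,0,0],[0,-4,0,0,0],[0,0,0,0,0],[0,0,0,0,0]]]'

```text
clock: 6.9
ee_pos: [0.4865, -0.176, 0.2307]
orientation: [0.001, 0.185, 0.983, -0.0]
wrist_force: [-0.8, 0.8, -0.2]
grip_width: 0.0
```

Run:
```python
from h import *
th=1.10; p=AX+.095*rad(th)-.017*tan(th)
print(togo([*p,.228],YAW+np.pi/2+th),ctrl.state()['wrist_force'])
```

```text
(array([-7. , -0.3,  2.7]), np.float64(-0.0004504254622004211), np.float64(2.7695066462174465)) [-0.814884    0.8289091  -0.24245246]
```

>>> send_rows --increments '[[[0,-2.5,0,0,0],[0,-2.5,0,0,0],[0,-2,0,0,0],[0,0,0,0,0],[0,0,0,0,0]]]'

```text
clock: 7.32
ee_pos: [0.4926, -0.1783, 0.2293]
orientation: [0.0, 0.185, 0.983, -0.0]
wrist_force: [0.4, 0.0, 0.5]
grip_width: 0.002
```

Run:
```python
from h import *
th=1.10; p=AX+.095*rad(th)-.017*tan(th)
print(togo([*p,.228],YAW+np.pi/2+th),ctrl.state()['wrist_force'])
```

```text
(array([-0.5, -0.3,  1.3]), np.float64(-0.00012128366730967954), np.float64(2.769835788012337)) [0.35631653 0.0162926  0.48737461]
```

>>> send_rows --increments '[[[0,8,0,0,0],[0,20,0,0,0],[0,0,0,-30,0],[0,0,0,-30,0],[0,0,30,-20,0],[0,0,38,0,0],[0,0,38,0,0],[0,0,38,0,0],[0,0,38,0,0],[0,0,0,0,0]]]'

```text
clock: 8.15
ee_pos: [0.5337, 0.0086, 0.3089]
orientation: [0.0, 0.181, 0.984, 0.001]
wrist_force: [-0.5, 0.8, 0.1]
grip_width: 0.001
```

Run:
```python
from h import *
for n,b in (('top',(260,160,400,250)),('side',(160,220,300,330))):
    c=cap(n); np.save(n+'5.npy',c,allow_pickle=True); x0,y0,x1,y1=b
    a=cv2.resize(c['image'][y0:y1,x0:x1],None,fx=3,fy=3,interpolation=cv2.INTER_CUBIC)
    A=a if n=='top' else np.vstack([A,a])
    d=rad(1.1)
    P=[]
    for r in (.056,.112):
        w=np.array([*(AX+r*d),.078]); q,_=cv2.projectPoints(c['R'].T@(w-c['xyz']),np.zeros(3),np.zeros(3),c['K'],np.array(c['dist'])); P.append(q.ravel())
    print(n,np.array(P).round(1).tolist(),line(c,*P,w=2))
    print([an(ray(c,k,.033)[:2]-AX) for k,_ in blob(c,(25,150,150),(33,255,255),(*((300,200) if n=='top' else (190,300)),400,340))])
cv2.imwrite('pics/c5.png',A[:,:,::-1])
```

```text
top [[336.4, 202.5], [357.8, 211.4]] ('dir', np.float64(1.0832), 'mean pt ang', np.float64(1.0913), 'outer ang', np.float64(1.0933), 'r', array([0.0672, 0.1075]), 'off mm', np.float64(0.69))
[np.float64(1.095137393447379)]
side [[235.5, 268.5], [224.4, 296.2]] ('dir', np.float64(1.0984), 'mean pt ang', np.float64(1.0936), 'outer ang', np.float64(1.0946), 'r', array([0.0675, 0.1077]), 'off mm', np.float64(-0.41))
[np.float64(1.1035921795861103)]
```

View pics/c5.png

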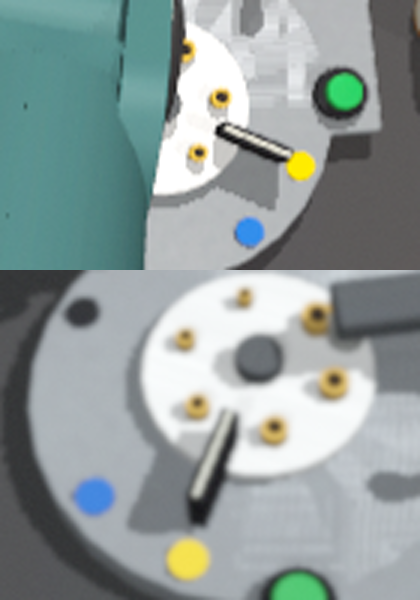

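Run:
```python
from h import *
print(togo([.5586,-.251,.30]))
```

```text
(array([-116.2, -227.3,    8.9]), None, np.float64(2.772640566164201))
```

>>> send_rows --increments '[[[0,-14.5,-28.5,-10,0],[0,-14.5,-28.5,-10,0],[0,-14.5,-28.5,0,0],[0,-14.5,-28.5,0,0],[0,-14.5,-28.5,0,0],[0,-14.5,-28.5,0,0],[0,-14.5,-28.5,0,0],[0,-14.5,-28.5,0,0],[0,0,0,20,0],[0,0,0,0,0]]]'

```text
clock: 9.08
ee_pos: [0.5555, -0.2557, 0.3068]
orientation: [-0.002, 0.187, 0.982, -0.0]
wrist_force: [-0.4, -0.0, -0.6]
grip_width: -0.003
```

Run:
```python
from h import *
print(togo([.5586,-.251,.235]),ctrl.state()['wrist_force'])
```

```text
(array([-1.3,  5.6, 71.8]), None, np.float64(2.7650188253810994)) [-0.40884111 -0.01447723 -0.56885771]
```

>>> send_rows --increments '[[[0,0,2,20,0],[0,0,0,20,0],[0,0,0,15,0],[0,0,0,10,0],[0,0,0,0,0],[0,0,0,0,0],[0,0,0,0,0]]]'

```text
clock: 9.67
ee_pos: [0.5586, -0.2515, 0.2454]
orientation: [0.001, 0.185, 0.983, -0.0]
wrist_force: [-0.1, -0.7, 0.2]
grip_width: 0.003
```

Run:
```python
from h import *
print(togo([.5586,-.251,.219]),ctrl.state()['wrist_force'])
```

```text
(array([ 0.2,  0.4, 26.4]), None, np.float64(2.7696278160954733)) [-0.07709764 -0.66562631  0.19522883]
```

Aligned over the button; now press in small steps.

>>> send_rows --increments '[[[0,0,0,8,0],[0,0,0,6,0],[0,0,0,4,0],[0,0,0,3,0],[0,0,0,2,0],[0,0,0,0,0],[0,0,0,0,0]]]'

```text
clock: 10.25
ee_pos: [0.5584, -0.2512, 0.2213]
orientation: [-0.0, 0.185, 0.983, 0.0]
wrist_force: [-2.4, 1.9, 3.8]
grip_width: 0.002
```

>>> send_rows --increments '[[[0,0,0,2,0],[0,0,0,1.5,0],[0,0,0,0,0],[0,0,0,0,0]]]'

```text
clock: 10.58
ee_pos: [0.5585, -0.2514, 0.2191]
orientation: [0.0, 0.185, 0.983, 0.0]
wrist_force: [-8.6, 6.2, 27.7]
grip_width: 0.002
```

Bottomed: 28 N at tip height 46 mm, the expected fully-down height. Releasing and withdrawing.

>>> send_rows --increments '[[[0,0,0,-4,0],[0,0,0,-10,0],[0,0,0,-25,0],[0,0,0,-35,0],[0,0,0,-35,0],[0,25,15,0,0],[0,25,20,0,0],[0,25,25,0,0],[0,25,25,0,0],[0,25,25,0,0]]]'

```text
clock: 11.42
ee_pos: [0.481, -0.1023, 0.3271]
orientation: [0.0, 0.185, 0.983, 0.0]
wrist_force: [0.8, 1.0, 0.3]
grip_width: 0.003
```

>>> send_rows --increments '[[[0,25,28,0,0],[0,25,28,0,0],[0,25,28,0,0],[0,20,28,0,0],[0,10,28,0,0],[0,0,28,0,0],[0,0,28,0,0],[0,0,20,0,0],[0,0,0,0,0],[0,0,0,0,0]]]'

```text
clock: 12.25
ee_pos: [0.4627, 0.1365, 0.3268]
orientation: [0.0, 0.184, 0.983, -0.0]
wrist_force: [-1.6, -1.7, -0.4]
grip_width: -0.005
```

Run:
```python
from h import *
print(pose()[0],ctrl.state()['wrist_force'])
for n in ('top','side'):
    c=cap(n); P=[]
    for r in (.056,.112):
        w=np.array([*(AX+r*rad(1.1)),.078]); q,_=cv2.projectPoints(c['R'].T@(w-c['xyz']),np.zeros(3),np.zeros(3),c['K'],np.array(c['dist'])); P.append(q.ravel())
    print(n,line(c,*P,w=2))
    print([(k,a,ray(c,k,.052)) for k,a in blob(c,(50,150,80),(80,255,255),(170,120,400,360))])
    a=c['image']; a=a[100:290,180:440] if n=='top' else a[130:384,130:390]
    a=cv2.resize(a,(520,380 if n=='top' else 508)); a=a[:, :] 
    A=cv2.resize(a,(395,None or int(a.shape[0]*.76))); 
    B=A if n=='top' else np.hstack([np.vstack([B,np.zeros((A.shape[0]-B.shape[0],395,3),np.uint8)]),A])
cv2.imwrite('pics/c6.png',B[:,:,::-1])
```

```text
[0.46267962 0.13648277 0.32678448] [-1.58033579 -1.69189783 -0.44919526]
top ('dir', np.float64(1.0853), 'mean pt ang', np.float64(1.0915), 'outer ang', np.float64(1.0933), 'r', array([0.0672, 0.1075]), 'off mm', np.float64(0.53))
[((np.float64(374.33), np.float64(190.27)), 122, array([ 0.55814778, -0.24846082,  0.052     ]))]
side ('dir', np.float64(1.0993), 'mean pt ang', np.float64(1.0936), 'outer ang', np.float64(1.0948), 'r', array([0.0675, 0.1077]), 'off mm', np.float64(-0.48))
[((np.float64(259.31), np.float64(330.96)), 167, array([ 0.55931491, -0.25477364,  0.052     ]))]
```

View pics/c6.png

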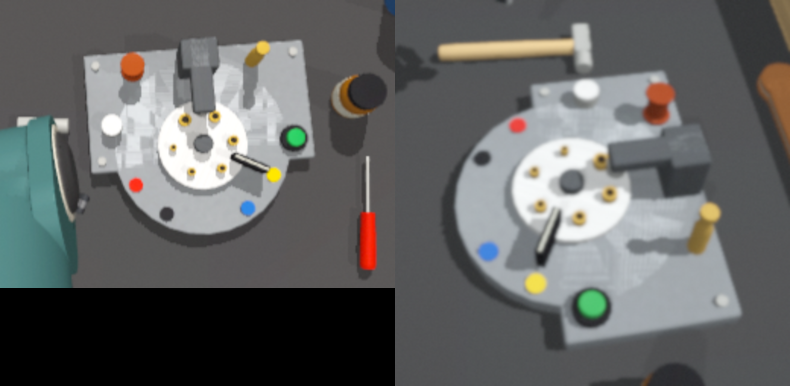

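The last picture shows the tab pointing at the yellow disc (left half 250,162 to 273,174), the green button up at (295,138), and the loose things where they were. The arm is clear.

```bash
python3 -c "
from station import ctrl
print(ctrl.finish_job())"
```

```text
the job is handed in; nothing more can be done
None
```

The tab now points at the yellow disc, and after that I pressed the green button fully down and let it come up. The job is handed in at about 12.3 s. The hand-in reports no verdict.

- **Tab:** I pushed it round with the closed fingers in two stages, stopping short the first time to measure. After the button press it read 1.092–1.095 rad in both views. The yellow disc reads 1.095 (top) and 1.104 (side) and should be at 1.10, so the tab is within about 1 mm at the disc.
- **Button:** At the bottom the force rose from 4 N to 28 N with the fingertips 46 mm above the table, the fully-down height. Afterwards the top view shows the button back within 0.1 pixel of where it started.
- **Loose things:** The tin, spool, punch, jar, awl and hammer look unmoved. The hammer is partly hidden by the arm in the last top view but shows in the side view.
- **Disagreements:** The two views differ by about 2 mm on the disc and 5–6 mm on the button's sideways position. I pressed at their mean, which matched the given 155 mm. In the side view the button's green area was smaller at the end (167 pixels against 197) and its centre sat 0.6 pixel lower. I put that down to shading but did not check it.

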